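# Slide a loaded coin tray into the lit tray tower

### The job

Take the wooden tray with its three coins off the green marble stand and slide it, nose first, into the empty tier of the tray tower, over the brass sill and fully home, so that its groove drops over the sill and the tray sits level against the back stop. Keep the tray level and every coin in its own pocket, do not ram the tray into the tower, and leave the dome, coin counter, loupe and brass sizing plate where they are.

Things in the scene. Friction and masses are not known exactly. Their poses are not given: they have to be found in the camera images.
- tray: Dark wooden coin tray, 144 long (x) x 66 wide (y) x 16 high, 0.13 to 0.22 kg, straight solid sides to grip. Origin: centre of its underside, z up. The +x end is the nose (rounded below, radius 4), which goes in first. Three square pockets 39 x 39, 7 deep, at x = -40, +2, +44. It starts flat on the marble stand, roughly along it, overhanging about 10 on each long side
- tray_front (a point): Centre of the tray's front face, the flat -x end, 66 wide x 16 high, with a brass strip; at (-72, 0, 8) in the tray's frame, same axes. Never enters the tower: stays 12 proud of it
- tray_groove (a point): Middle of the cross groove in the tray's underside, at (-55.75, 0, 0) in the tray's frame: full width, 13.5 long (x), 4 deep. It drops over the tower's sill when the tray is home
- coin1: Silver coin, 34 dia x 3, 25 g, loose in the pocket at tray x = -40, its underside 9 above the tray's. Origin: centre of its underside
- coin2: Brass-coloured coin, 34 dia x 3, 25 g, loose in the pocket at tray x = +2. Origin: centre of its underside
- coin3: Copper coin, 34 dia x 3, 25 g, loose in the pocket at tray x = +44. Origin: centre of its underside
- tower: Fixed tray tower, 142 deep (x) x 94 wide (y) x 175 high, clear sides and back. Origin: centre of its underside; its front (plane x = -71) faces the robot and trays slide in along +x. Closed base 55 high, above it the one empty tier, then three filled tiers, their tray fronts 12 proud (heights 84 to 150). Home for the tray: its origin at tower (-11, 0, 55), axes alike
- slot_mouth (a point): Centre of the empty tier's mouth at its floor: (-71, 0, 55) in the tower's frame; x points in, z up. Tier: floor at 55, ceiling at 79 above the shelf, 70 wide between the walls, mouth flared to about 80 over the first 12. Sliding a tray takes under 4 N
- sill (a point): Top middle of the fixed round brass sill across the mouth, at tower (-66.5, 0, 58): 7 thick, 3 higher than the tier's floor. The tray slides over it slightly nose down and drops over it by its groove when 3 or less short of the stop and nothing holds it up
- back_stop (a point): Centre of the rigid back stop's face, (61, 0, 67) in the tower's frame. The nose of the tray rests against it when home
- hood (a point): Lower front edge, middle, of the black light hood on the tower's top, at tower (-91, 0, 155); hood 94 wide, 20 high. It overhangs the mouth by 20, so an upright gripper cannot bring the tray home: lean the tool about 35 degrees, its wrist back towards the robot, fingers pointing forward and down
- stand: Fixed green marble coin stand: foot 140 x 70 x 10, block above it 120 (x) x 46 (y), top at 40 mm. Origin: centre of its underside
- dome: Bystander: clear acrylic dome on a round wooden base, 92 dia x 118 high, loose. Origin: centre of its underside
- counter: Bystander: black coin counter box with a red push button, 90 x 110 x 54 high, loose. Origin: centre of its underside
- loupe: Bystander: polished chrome stand loupe, 42 dia x 41 high, loose. Origin: centre of its underside
- gauge: Bystander: brass coin sizing plate with four graded round holes, 118 (x) x 50 (y) x 6, loose, lying flat. Origin: centre of its underside
Mind the look-alikes: they are no part of the job. Of the things that look like the tray, the larger one is meant.

How it is judged:
On the way, in this order (a step that is already met when the one before it is completed fails the run):
1. the tray is lifted off the stand (height (world z) of tray above 0.052 m), for 0.2 s.
2. the tray's nose is in the empty tier: front face less than 110 mm before its home place, tray within the tier's width and height (x of tray_front in the frame of tower above -0.193 m and y of tray in the frame of tower between -0.012 and 0.012 m and z of tray in the frame of tower between 0.05 and 0.068 m), for 0.2 s.
At the end, for the whole second after the job is handed in: The tray rests released and still in the empty tier: its front face within 3 mm of its home place (12 mm proud of the tower's front), dropped over the sill (underside within about 1.5 mm of the tier's floor), tilted less than 0.02 rad, and each coin lies flat in the pocket it started in (x of tray_front in the frame of tower between -0.0862 and -0.0805 m and y of tray in the frame of tower between -0.004 and 0.004 m and z of tray in the frame of tower between 0.053 and 0.0566 m and angle between tray's own z axis and vertical below 0.02 rad and angle between the x axis of tray and the x axis of tower, either way round below 0.05 rad and linear speed of tray below 0.01 m/s and x of coin1 in the frame of tray between -0.048 and -0.032 m and y of coin1 in the frame of tray between -0.008 and 0.008 m and z of coin1 in the frame of tray between 0.006 and 0.013 m and x of coin2 in the frame of tray between -0.006 and 0.01 m and y of coin2 in the frame of tray between -0.008 and 0.008 m and z of coin2 in the frame of tray between 0.006 and 0.013 m and x of coin3 in the frame of tray between 0.036 and 0.052 m and y of coin3 in the frame of tray between -0.008 and 0.008 m and z of coin3 in the frame of tray between 0.006 and 0.013 m); the robot touches nothing.
It fails at once if the tray is rammed: more than 60 N between tray and tower (contact force between tray and tower above 60 N).
It fails at once if the tray is tipped more than 20 degrees (angle between tray's own z axis and vertical above 0.35 rad).
It fails at once if a coin leaves the tray (distance between any of coin1, coin2, coin3 and tray above 0.085 m).
It fails at once if a bystander (dome, coin counter, loupe or brass sizing plate) is moved more than 10 mm (distance of any of dome, counter, loupe, gauge from where it was at the start of the episode above 0.01 m).
It also fails if it takes over 61 s, if anything falls off the work surface, if the arm or the gripper's body presses on something with over 40 N, if the wrist force passes 120 N, or if a joint passes its speed limit or range.

### The arm

A 6-joint arm with a two-finger parallel gripper is mounted at the origin on the work surface. World frame = base frame: x ahead of the robot, y to its left, z up, the work surface at z = 0. Lengths are in m, angles in rad, forces in N, time in s.
With the tool pointing down it reaches from about 0.325 to 0.775 m from the base axis. Payload 5.5 kg.
Tool frame: the origin (TCP) lies between the finger pads; the fingertips stand 8 mm ahead of it and the grasp point (between the pads) lies 11 mm behind it (tcp_to_tips is the distance from the TCP to the fingertips, in m); z points along the fingers, y is the line along which they close (so a half turn about z gives the same grasp; the last joint's range is limited). The gripper opens to 88 mm and grips with 3 to 60 N. Pads are 20 mm wide; open, the fingers measure 115 mm over their backs; the gripper's body (75 mm by 178 mm) begins 61 mm behind the grasp point.
Start: joints at [1.283, 0.091, 1.231, -0, 1.82, -0.057], TCP at [0.137, 0.584, 0.231] pointing down, gripper open.
Joint ranges: [-2.87, 2.87], [-0.86, 2.18], [0.17, 2.46], [-1.51, 4.65], [0.06, 2.69], [-2.65, 2.65]. Speed limits (rad/s): [2.57, 2.57, 3.01, 3.14, 3.14, 3.14].

### API

Orientations are given as a unit quaternion [w, x, y, z].
In Python, from bench import * gives the robot as it stands. Calls block until the motion is done:
- move_to(position, orientation): joint-space move of the TCP to a pose.
- move_l(position, speed=0.15, orientation=None): straight line of the TCP; orientation=None keeps the orientation; speed is the mean speed in m/s.
- movej(angles): joint-space move.
- gripper_open() and close(): open the fingers fully, or close them until they stop; the grip force is fixed at half the most.
- hold(seconds).
- inverse_kinematics(position, orientation): joint angles nearest the present ones, or None.
- state(): the state.
- get_image(name): name is "scene" or "top"; returns a dict with "frame" (420x560x3 uint8, blue, green, red), "depth" (420x560 float32, m along the optical axis (not along the pixel's ray), 0 where there is no reading), "camera_matrix" (3x3 intrinsics, pixels), "view" (4x4, takes a point from world to camera coordinates). Camera axes: x right, y up, looking along -z (the intrinsics and any distortion apply to the point x, -y, -z); pixel columns grow to the right and rows downward; lengths in m; the calibration is good to about 2 mm. A picture is of the moment at which its call begins.
A pose or a line that the arm cannot do raises IKError and nothing moves.
- job_done(): hands the job in; it is judged then, once.
The state is a dict: "time": time; "joint_pos": joint angles; "dq": joint speeds; "joint_torque": joint torques, N m; "ee_pos": TCP position; "ee_rot": TCP orientation; "ft_force": force on the tool from outside, world axes, zero at the start; "moment": the same for the moment, N m; "finger_gap": finger opening in m; "finger_force": force on a finger pad.
Only numpy, scipy, OpenCV 4.12 (cv2) and the standard library are available. Lean on these libraries where they do the work, as an engineer would, in place of code of your own. Each camera call takes 0.05 s, during which the arm holds its last target. There are 200 camera calls.

## Working session

There is one attempt and no reset: what is moved stays moved. The work goes in short steps, each a Python script; the robot and the scene stay as the last script left them, time stands still between calls to the robot, and variables do not carry over. Pictures are saved under pics/ and viewed, at most 10 in all, crops included, and the job is handed in when it is done.

```bash
mkdir -p pics; ls; python3 - <<'E'
from bench import *
import numpy as np,cv2
for n in("scene","top"):
    d=get_image(n); cv2.imwrite(f"pics/{n}0.png",d["frame"]); np.savez(f"{n}0.npz",**d)
    print(n,d["camera_matrix"],d["view"],[k for k in d])
print(state())
E
```

```text
pics
scene [[439.12960914   0.         278.96330068]
 [  0.         439.12960914 206.3265281 ]
 [  0.           0.           1.        ]] [[ 0.74346503  0.66841952  0.0217967  -0.426003  ]
 [-0.46981122  0.49880795  0.72833238  0.18098029]
 [ 0.47595921 -0.55172999  0.68487725 -1.30232791]
 [ 0.          0.          0.          1.        ]] ['frame', 'depth', 'camera_matrix', 'view']
top [[530.65456433   0.         279.6189426 ]
 [  0.         530.65456433 198.96732045]
 [  0.           0.           1.        ]] [[-1.79419139e-03 -9.99851052e-01  1.71655341e-02  7.04991072e-04]
 [ 9.85150736e-01  1.17973628e-03  1.71687611e-01 -5.50753168e-01]
 [-1.71682289e-01  1.72186789e-02  9.85001883e-01 -1.17637170e+00]
 [ 0.00000000e+00  0.00000000e+00  0.00000000e+00  1.00000000e+00]] ['frame', 'depth', 'camera_matrix', 'view']
{'time': 0.1, 'joint_pos': array([ 1.28329236e+00,  9.17720733e-02,  1.23171792e+00, -7.49596901e-06,
        1.81980375e+00, -5.67230893e-02]), 'dq': array([-0.00053934, -0.00071754, -0.00455047, -0.00102451,  0.00269068,
        0.00184212]), 'joint_torque': array([ 2.95760103e-03, -4.47861779e+01, -4.07567918e+01,  6.99882349e-02,
        2.85975152e-02, -1.00524687e-04]), 'ee_pos': array([0.13719164, 0.58385653, 0.22965367]), 'ee_rot': array([-1.42088718e-04,  1.15135410e-01,  9.93349442e-01, -8.38598102e-04]), 'ft_force': array([ 0.54385289, -0.18960776,  0.67927947]), 'moment': array([ 0.01480869, -0.01869859, -0.00802989]), 'finger_force': 0.0, 'finger_gap': 0.08820364120459959}
```

View pics/scene0.png

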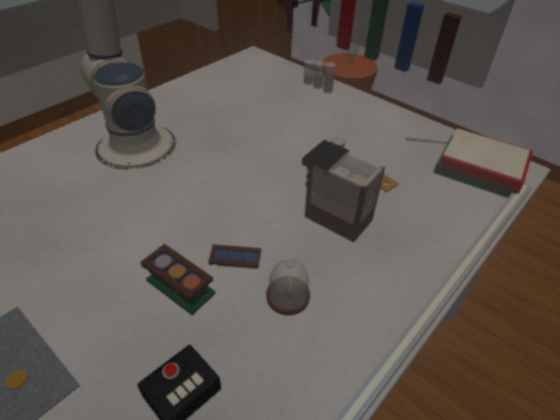

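View pics/top0.png

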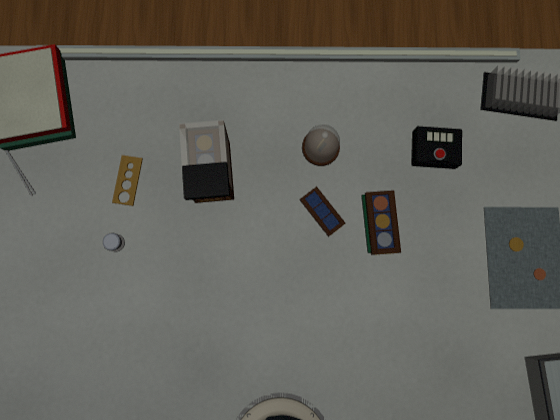

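The top view shows the tray at about (382,222), with the silver coin (385,240) nearest the robot and the copper coin farthest, so the nose points away from the robot. The tower is at about (206,160), its black hood (207,182) facing the robot. The small look-alike tray is at (322,211). The loupe is at (113,241), the gauge at (127,180), the dome at (322,145) and the counter at (437,147).

```bash
cat > meas.py <<'E'
import numpy as np,cv2
def cloud(d):
    K,V,z=d["camera_matrix"],d["view"],d["depth"]
    v,u=np.mgrid[:z.shape[0],:z.shape[1]]
    p=np.stack([(u-K[0,2])/K[0,0]*z,-(v-K[1,2])/K[1,1]*z,-z],-1)
    P=(p-V[:3,3])@V[:3,:3]
    P[z<=0]=np.nan
    return P
def ray(d,uv,z):
    K,V=d["camera_matrix"],d["view"]
    uv=np.atleast_2d(uv).astype(float)
    r=np.c_[(uv[:,0]-K[0,2])/K[0,0],-(uv[:,1]-K[1,2])/K[1,1],-np.ones(len(uv))]@V[:3,:3]
    c=-V[:3,:3].T@V[:3,3]
    return c+r*((z-c[2])/r[:,2])[:,None]
def rect(xy):
    (c,s,a)=cv2.minAreaRect((xy*1000).astype(np.float32))
    b=cv2.boxPoints((c,s,a)); e=[b[1]-b[0],b[2]-b[1]]
    out=[(round(float(np.linalg.norm(k)),1),round(float((np.degrees(np.arctan2(k[1],k[0]))+90)%180-90),2)) for k in e]
    return np.round(c,1),out
E
python3 - <<'E'
from meas import *
T=dict(np.load("top0.npz"));S=dict(np.load("scene0.npz"))
ct,cs=cloud(T),cloud(S)
def sel(c,box,z0,z1):
    m=(c[...,0]>box[0])&(c[...,0]<box[1])&(c[...,1]>box[2])&(c[...,1]<box[3])&(c[...,2]>z0)&(c[...,2]<z1); return m
for n,uv in dict(tray=(382,222),tower=(207,182),dome=(322,145),counter=(430,155),loupe=(113,241),gauge=(127,195),small=(322,211),slate=(540,250)).items():
    print(n,ct[uv[1],uv[0]].round(4))
# tray
for nm,c in(("top",ct),("scene",cs)):
    p=ct[222,382]
    m=sel(c,(p[0]-.11,p[0]+.11,p[1]-.07,p[1]+.07),.047,.066)
    q=c[m]; print(nm,"tray",m.sum(),rect(q[:,:2]),np.nanmedian(q[:,2]))
    p=ct[182,207]
    for lo,hi in((.165,.19),(.14,.165),(.08,.14),(.03,.055)):
        m=sel(c,(p[0]-.1,p[0]+.2,p[1]-.1,p[1]+.1),lo,hi);q=c[m]
        if len(q)>20: print(nm,"tower",lo,hi,m.sum(),rect(q[:,:2]),np.median(q[:,2]), q[:,:2].min(0),q[:,:2].max(0))
    print("table",np.nanmedian(c[sel(c,(.3,.5,-.1,.1),-.02,.02)][:,2]))
# coins by ray
hsv=cv2.cvtColor(T["frame"],cv2.COLOR_BGR2HSV)
roi=T["frame"][185:260,355:410]
cv2.imwrite("pics/roi.png",np.hstack([cv2.resize(roi,None,fx=7,fy=7,interpolation=cv2.INTER_CUBIC),cv2.resize(T["frame"][115:210,175:240],(385,525))]))
E
```

```text
tray [ 0.4961 -0.2326  0.0569]
tower [0.5639 0.1529 0.1756]
dome [ 0.6659 -0.0945  0.0966]
counter [ 0.6561 -0.3534  0.0478]
loupe [0.4542 0.3792 0.0431]
gauge [ 0.5684  0.3646 -0.0009]
small [ 0.529  -0.101   0.0066]
slate [ 0.4361 -0.6162  0.0062]
top tray 1821 (array([ 498. , -234.2]), [(68.5, -86.37), (144.9, 3.63)]) 0.05479489784327221
top tower 0.165 0.19 3463 (array([614.8, 161.4]), [(94.4, -84.83), (164.0, 5.17)]) 0.17574557974398325 [0.53047311 0.10734488] [0.70065158 0.21446081]
top tower 0.14 0.165 77 (array([597.9, 124.9]), [(184.7, -25.01), (79.7, 64.99)]) 0.15864928285453242 [0.53063092 0.10819837] [0.6984207  0.20001051]
top tower 0.08 0.14 179 (array([607.4, 124.3]), [(172.4, -21.91), (64.6, 68.09)]) 0.10191410699239291 [0.53900984 0.10889939] [0.69943708 0.18631977]
top tower 0.03 0.055 54 (array([604.6, 128.4]), [(166.1, -29.22), (77.1, 60.78)]) 0.04320652637536726 [0.54987982 0.10926056] [0.69588474 0.20257248]
table 0.0007617011881907948
scene tray 1969 (array([ 496.3, -234.7]), [(67.5, -85.74), (147.8, 4.26)]) 0.05419897740832024
scene tower 0.165 0.19 2146 (array([613.5, 161. ]), [(100.4, -84.75), (163.8, 5.25)]) 0.17505573219656007 [0.52981313 0.10591275] [0.69847839 0.21593415]
scene tower 0.14 0.165 678 (array([635.9, 129.7]), [(84.6, -55.74), (185.8, 34.26)]) 0.1530465511361044 [0.53829197 0.10567872] [0.69905615 0.21695122]
scene tower 0.08 0.14 1433 (array([638.1, 134.2]), [(88.9, -57.98), (173.7, 32.02)]) 0.11086290881528665 [0.54145237 0.10709068] [0.69920361 0.2177221 ]
scene tower 0.03 0.055 513 (array([647.3, 131.7]), [(79.8, -51.99), (168.3, 38.01)]) 0.04290800534521577 [0.55660822 0.10788554] [0.69867611 0.2149569 ]
table 0.00014196389441823148
```

View pics/roi.png

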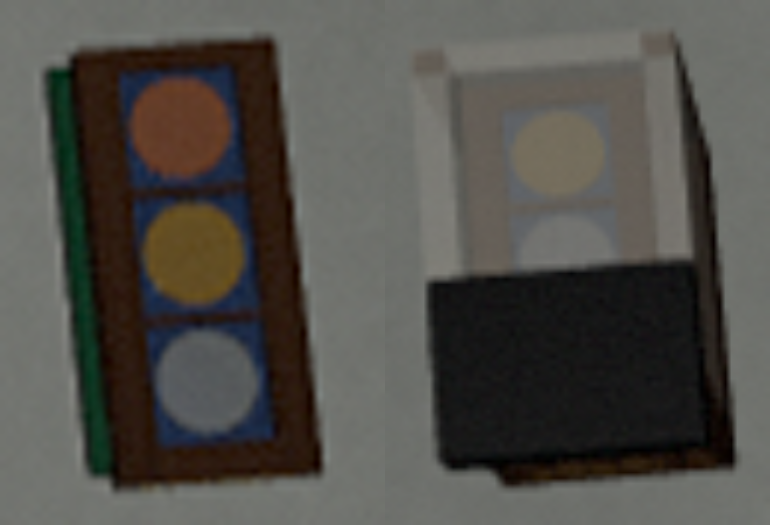

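The crop confirms silver, brass and copper coins from front to nose. The two views agree to about 1.5 mm on both parts: tray at about (497,-234.5), yaw 4°, and hood top at about (614,161), yaw 5.2°. The sizes match the given ones. Next I'll grasp the tray near its front, leaning the tool.

```bash
cat > rob.py <<'E'
from bench import *
import numpy as np
from scipy.spatial.transform import Rotation as Ro
TY=np.radians(5.2); TW=np.array([.6241,.1621,0.])       # tower yaw, origin
def quat(yaw,lean,flip=False):
    s,c=np.sin(lean),np.cos(lean)
    R=np.c_[[-c,0,-s],[0,1,0],[s,0,-c]]
    if flip: R=R@np.diag([-1,-1,1])
    q=(Ro.from_euler("z",yaw)*Ro.from_matrix(R)).as_quat()
    return np.r_[q[3],q[:3]]
def zax(q): return Ro.from_quat(np.r_[q[1:],q[0]]).as_matrix()[:,2]
def tcp(grasp,q): return np.asarray(grasp)+.011*zax(q)   # TCP for a wanted grasp point
def loc(o,yaw,p): return np.asarray(o)+Ro.from_euler("z",yaw).apply(p)
def brief():
    s=state(); print("t %.2f"%s["time"],"ee",s["ee_pos"].round(4),"F",s["ft_force"].round(2),"gap",round(s["finger_gap"],4),"ff",round(s["finger_force"],1)); return s
LEAN=np.radians(35)
E
python3 - <<'E'
from rob import *
yaw=np.radians(4.0); o=[.4972,-.2345,.040]
for flip in(False,True):
    q=quat(yaw,LEAN,flip); print(flip,[None if j is None else np.round(j,2) for j in (inverse_kinematics(tcp(loc(o,yaw,[-.042,0,h]),q),q) for h in(.008,.1))])
    qt=quat(TY,LEAN,flip); print([None if j is None else np.round(j,2) for j in (inverse_kinematics(tcp(loc(TW,TY,[x,0,.075]),qt),qt) for x in(-.22,-.098))])
q=quat(yaw,LEAN)
move_to(tcp(loc(o,yaw,[-.042,0,.12]),q),q); brief()
move_l(tcp(loc(o,yaw,[-.042,0,.008]),q),.08); brief()
E
```

```text
False [None, array([-0.85, -0.56,  2.07,  0.5 ,  1.27, -2.55])]
[None, array([ 0.29, -0.53,  2.17, -0.14,  0.91, -1.32])]
True [array([-0.85, -0.5 ,  2.19,  0.53,  1.11,  0.49]), array([-0.85, -0.56,  2.07,  0.5 ,  1.27,  0.59])]
[None, array([ 0.29, -0.53,  2.17, -0.14,  0.91,  1.82])]
t 3.20 ee [ 0.4619 -0.2366  0.1512] F [0.3  0.59 0.39] gap 0.0884 ff 0.0Traceback (most recent call last):
  File "<stdin>", line 8, in <module>
bench.IKError: the arm cannot follow that straight line within its joint ranges
```

```bash
python3 - <<'E'
from rob import *
yaw=np.radians(4.0); o=[.4972,-.2345,.040]
for L in(15,20,25,30,35):
    q=quat(yaw,np.radians(L),True);qt=quat(TY,np.radians(L),True)
    print(L,[inverse_kinematics(tcp(loc(o,yaw,[-.042,0,h]),q),q) is not None for h in(.008,.06,.1)])
    for z in(.07,.10,.14): print("   ",z,[(x,inverse_kinematics(tcp(loc(TW,TY,[x/1000,0,z]),qt),qt) is not None) for x in(-240,-230,-220,-210,-200,-190,-170,-140,-98)])
E
```

```text
15 [True, True, True]
    0.07 [(-240, True), (-230, True), (-220, True), (-210, True), (-200, True), (-190, True), (-170, True), (-140, True), (-98, True)]
    0.1 [(-240, True), (-230, True), (-220, True), (-210, True), (-200, True), (-190, True), (-170, True), (-140, True), (-98, True)]
    0.14 [(-240, True), (-230, True), (-220, True), (-210, True), (-200, True), (-190, True), (-170, True), (-140, True), (-98, True)]
20 [True, True, True]
    0.07 [(-240, True), (-230, True), (-220, True), (-210, True), (-200, True), (-190, True), (-170, True), (-140, True), (-98, True)]
    0.1 [(-240, True), (-230, True), (-220, True), (-210, True), (-200, True), (-190, True), (-170, True), (-140, True), (-98, True)]
    0.14 [(-240, True), (-230, True), (-220, True), (-210, True), (-200, True), (-190, True), (-170, True), (-140, True), (-98, True)]
25 [True, True, True]
    0.07 [(-240, False), (-230, True), (-220, True), (-210, True), (-200, True), (-190, True), (-170, True), (-140, True), (-98, True)]
    0.1 [(-240, False), (-230, False), (-220, True), (-210, True), (-200, True), (-190, Tr
[... 363 characters left out ...]
e), (-230, False), (-220, False), (-210, False), (-200, True), (-190, True), (-170, True), (-140, True), (-98, True)]
    0.14 [(-240, False), (-230, False), (-220, False), (-210, False), (-200, True), (-190, True), (-170, True), (-140, True), (-98, True)]
35 [True, True, True]
    0.07 [(-240, False), (-230, False), (-220, False), (-210, False), (-200, False), (-190, False), (-170, True), (-140, True), (-98, True)]
    0.1 [(-240, False), (-230, False), (-220, False), (-210, False), (-200, False), (-190, False), (-170, True), (-140, True), (-98, True)]
    0.14 [(-240, False), (-230, False), (-220, False), (-210, False), (-200, False), (-190, False), (-170, True), (-140, True), (-98, True)]
```

```bash
python3 - <<'E'
from rob import *
import cv2
from meas import *
yaw=np.radians(4.0); o=[.4972,-.2345,.040]
q=quat(yaw,np.radians(25),True)
move_to(tcp(loc(o,yaw,[-.042,0,.10]),q),q); brief()
move_l(tcp(loc(o,yaw,[-.042,0,.008]),q),.08); brief()
close(); hold(.3); brief()
move_l(tcp(loc(o,yaw,[-.042,0,.03]),q),.04); hold(.2); brief()
move_l(tcp(loc(o,yaw,[-.042,0,.08]),q),.08); hold(.4); brief()
for n in("scene","top"):
    d=get_image(n); np.savez(n+"1.npz",**d)
    c=cloud(d); g=np.array(o)+[0,0,.072+.016]
    m=(abs(c[...,0]-g[0])<.11)&(abs(c[...,1]-g[1])<.05)&(abs(c[...,2]-g[2])<.03)
    im=d["frame"]
    h=cv2.cvtColor(im,cv2.COLOR_BGR2HSV)
    cv2.imwrite(f"pics/{n}1.png",cv2.resize(im[180:340,80:280] if n=="scene" else im[150:270,320:450],None,fx=4,fy=4) if n=="top" else cv2.resize(im[200:330,100:260],None,fx=4,fy=4))
E
```

```text
t 5.94 ee [ 0.46   -0.2371  0.13  ] F [-0.8  -0.03  0.02] gap 0.0877 ff 0.0
t 7.24 ee [ 0.4603 -0.2374  0.0389] F [0.03 0.51 0.3 ] gap 0.0878 ff 0.0
t 8.02 ee [ 0.4601 -0.2372  0.0383] F [-0.71  0.9   2.51] gap 0.0661 ff 30.0
t 8.92 ee [ 0.4598 -0.237   0.0596] F [-0.95 -0.57 -2.03] gap 0.0659 ff 30.0
t 10.09 ee [ 0.4599 -0.237   0.1097] F [ 0.48  0.27 -3.09] gap 0.0659 ff 30.0
```

View pics/scene1.png

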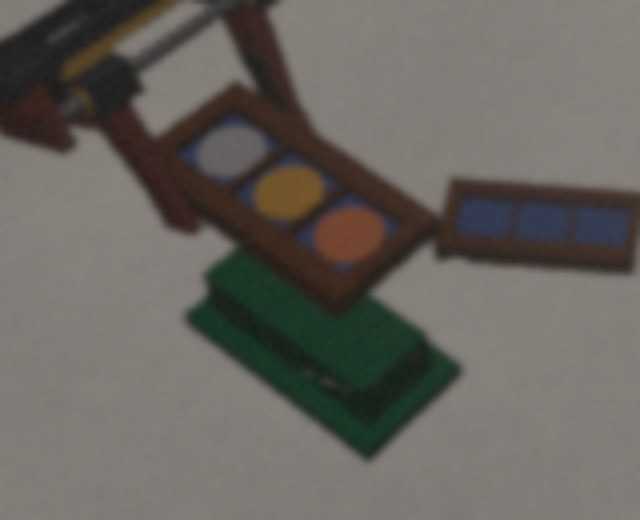

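View pics/top1.png

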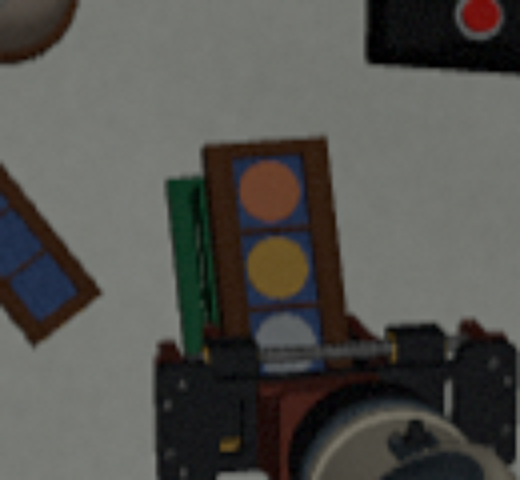

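The tray is held and clear of the stand, with coins silver, brass and copper still in their pockets (crop (230,152), (290,193), (350,233)). I'll check its pitch and position in the hand numerically from the depth.

```bash
python3 - <<'E'
from meas import *
for n in("scene","top"):
    d=dict(np.load(n+"1.npz")); c=cloud(d)
    lab=cv2.cvtColor(d["frame"],cv2.COLOR_BGR2HSV)
    Q=Q0=c
    m=(c[...,0]>.47)&(c[...,0]<.60)&(abs(c[...,1]+.2345)<.05)&(c[...,2]>.085)&(c[...,2]<.16)
    p=c[m]
    for _ in range(4):
        A=np.c_[p[:,:2]-[.497,-.2345],np.ones(len(p))]; k=np.linalg.lstsq(A,p[:,2],rcond=None)[0]; r=p[:,2]-A@k; p=p[abs(r)<.004]
    print(n,m.sum(),len(p),"slopes x,y",k[:2].round(4),"z0",k[2].round(4))
    print("nose part rect",rect(p[:,:2]), "xmax",np.sort(p[:,0])[-8:].round(4))
    # nose edge: max along tray axis, sides
    for a in(3.6,4.0,4.4):
        t=np.radians(a); u=(p[:,:2]-[.4972,-.2345])@[np.cos(t),np.sin(t)]; v=(p[:,:2]-[.4972,-.2345])@[-np.sin(t),np.cos(t)]
        print(a,"nose",np.percentile(u,[98,99.5]).round(4),"sides",np.percentile(v[u>0.03],[1,99]).round(4),np.percentile(v[u<0.03],[1,99]).round(4))
E
```

```text
scene 1635 1135 slopes x,y [0.0036 0.0414] z0 0.1246
nose part rect (array([ 518.5, -234.6]), [(71.4, -84.62), (104.0, 5.38)]) xmax [0.5694 0.5695 0.5696 0.5699 0.57   0.5704 0.5705 0.5709]
3.6 nose [0.0709 0.0718] sides [-0.0323  0.0335] [-0.0329  0.0328]
4.0 nose [0.0708 0.0718] sides [-0.0326  0.0331] [-0.0329  0.0327]
4.4 nose [0.0708 0.0718] sides [-0.033   0.0327] [-0.0329  0.0326]
top 1480 1006 slopes x,y [ 0.0199 -0.0104] z0 0.1251
nose part rect (array([ 518.9, -236.8]), [(76.0, -85.96), (103.0, 4.04)]) xmax [0.5697 0.5698 0.5699 0.5703 0.5704 0.5704 0.5705 0.5709]
3.6 nose [0.071  0.0723] sides [-0.0319  0.0338] [-0.0327  0.0333]
4.0 nose [0.071  0.0724] sides [-0.0323  0.0334] [-0.0326  0.0333]
4.4 nose [0.0709 0.0725] sides [-0.0327  0.033 ] [-0.0325  0.0332]
```

```bash
python3 - <<'E'
from rob import *
import cv2
from meas import *
L=np.radians(25); q4=quat(np.radians(4),L,True); qt=quat(TY,L,True)
p0=loc(TW,TY,[-.215,0,.1]); 
move_l(tcp([p0[0],-.10,.11],q4),.12); brief()
move_l(tcp(p0,qt),.12,qt); brief()
move_l(tcp(loc(TW,TY,[-.215,0,.0688]),qt),.08); hold(.4); brief()
d=get_image("scene"); np.savez("scene2.npz",**d); cv2.imwrite("pics/scene2.png",cv2.resize(d["frame"][130:260,200:400],None,fx=4,fy=4))
d=get_image("top"); np.savez("top2.npz",**d)
E
```

```text
t 11.55 ee [ 0.4147 -0.1     0.1001] F [ 0.35  0.11 -2.26] gap 0.0656 ff 30.0Traceback (most recent call last):
  File "<stdin>", line 7, in <module>
bench.IKError: the arm cannot follow that straight line within its joint ranges
```

```bash
cat > go.py <<'E'
from rob import *
import cv2
from meas import *
L=np.radians(25); q4=quat(np.radians(4),L,True); qt=quat(TY,L,True)
for gx in (-.21,-.205):
  for xm in(.44,.45,.46):
    try:
        move_l(tcp([xm,-.02,.11],q4),.12); move_l(tcp(loc(TW,TY,[gx,0,.1]),qt),.12,qt); break
    except IKError as e: print(gx,xm,e)
  else: continue
  break
else: raise SystemExit
brief()
move_l(tcp(loc(TW,TY,[gx,0,.0688]),qt),.08); hold(.4); brief()
d=get_image("scene"); np.savez("scene2.npz",**d); cv2.imwrite("pics/scene2.png",cv2.resize(d["frame"][130:260,200:400],None,fx=4,fy=4))
d=get_image("top"); np.savez("top2.npz",**d)
E
python3 go.py
```

```text
t 13.93 ee [0.4197 0.143  0.0901] F [ 0.43 -0.42 -2.76] gap 0.0658 ff 30.0
t 14.88 ee [0.4197 0.1436 0.0592] F [ 0.17 -0.77 -2.19] gap 0.0657 ff 30.0
```

View pics/scene2.png

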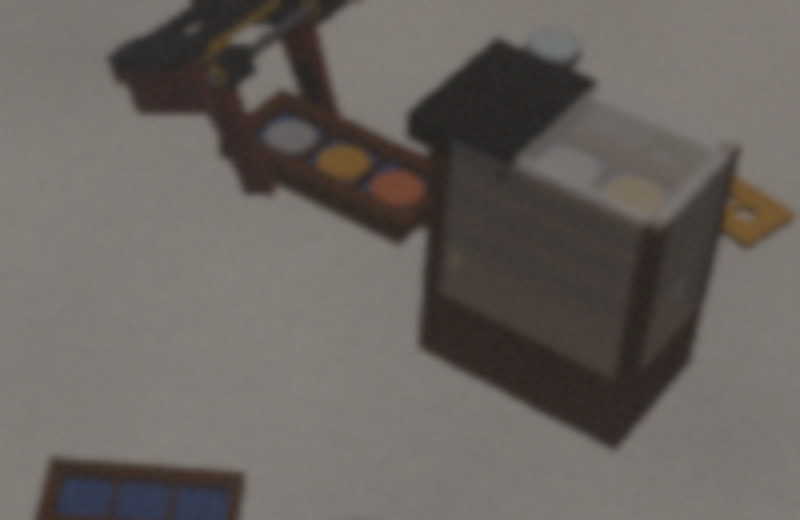

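The tray is level and lined up in front of the tier (nose at crop (420,205)), with the coins in place. I'll insert it in short, force-checked steps.

```bash
python3 - <<'E'
from rob import *
L=np.radians(25); qt=quat(TY,L,True); Rt=Ro.from_euler("z",-TY)
f0=Rt.apply(state()["ft_force"]); print("f0",f0.round(1))
for gx in np.arange(-.200,-.0995,.010):
    move_l(tcp(loc(TW,TY,[gx,0,.0688]),qt),.06)
    s=state(); f=Rt.apply(s["ft_force"])-f0; e=Rt.apply(s["ee_pos"]-TW)
    print("%.0f"%(gx*1e3),"t %.1f"%s["time"],f.round(1),(e*1e3).round(1))
    if np.abs(f).max()>8: print("stop"); break
E
```

```text
f0 [-0.1  0.  -2.5]
-200 t 15.3 [-0.5 -0.3 -0.4] [-1.954e+02 -1.000e-01  5.860e+01]
-190 t 15.6 [-0.4 -0.5 -0.7] [-185.5   -0.    58.7]
-180 t 15.9 [ 0.1 -0.9  0.3] [-1.756e+02 -1.000e-01  5.870e+01]
-170 t 16.2 [0.5 0.2 0.7] [-1.656e+02 -1.000e-01  5.870e+01]
-160 t 16.6 [-0.3  0.   0.5] [-155.6   -0.    58.7]
-150 t 16.9 [-0.3 -0.1 -0.5] [-1.455e+02 -1.000e-01  5.870e+01]
-140 t 17.2 [-0.   0.2 -0.7] [-1.355e+02 -1.000e-01  5.870e+01]
-130 t 17.5 [-0.4  0.1 -0.3] [-125.4   -0.    58.7]
-120 t 17.8 [-0.4  0.3  0.8] [-115.5   -0.    58.7]
-110 t 18.1 [ 0.2 -0.1 -0.6] [-105.4   -0.    58.7]
-100 t 18.5 [-0.5 -0.1 -0.2] [-95.4  -0.   58.7]
```

```bash
python3 - <<'E'
from rob import *
import cv2
L=np.radians(25); qt=quat(TY,L,True); Rt=Ro.from_euler("z",-TY)
hold(.2); f0=state()["ft_force"]
z=.0688
while z>.0655:
    z-=.0005; move_l(tcp(loc(TW,TY,[-.100,0,z]),qt),.02); f=state()["ft_force"]-f0
    if f[2]>1.8: break
print("z",z,f.round(1))
gripper_open(); hold(.3); brief()
move_l(tcp(loc(TW,TY,[-.163,0,z]),qt),.1)
move_l(tcp(loc(TW,TY,[-.163,0,.11]),qt),.15)
close(); brief()
d=get_image("scene"); np.savez("scene3.npz",**d); cv2.imwrite("pics/scene3.png",cv2.resize(d["frame"][130:260,200:400],None,fx=4,fy=4))
E
```

```text
z 0.0658 [-1.5 -0.1  2.8]
t 21.02 ee [0.5291 0.1535 0.0558] F [-0.65 -0.55  0.72] gap 0.0877 ff 0.0
t 23.58 ee [0.4664 0.1477 0.1   ] F [ 0.22 -0.12 -0.19] gap 0.0004 ff 0.0
```

View pics/scene3.png

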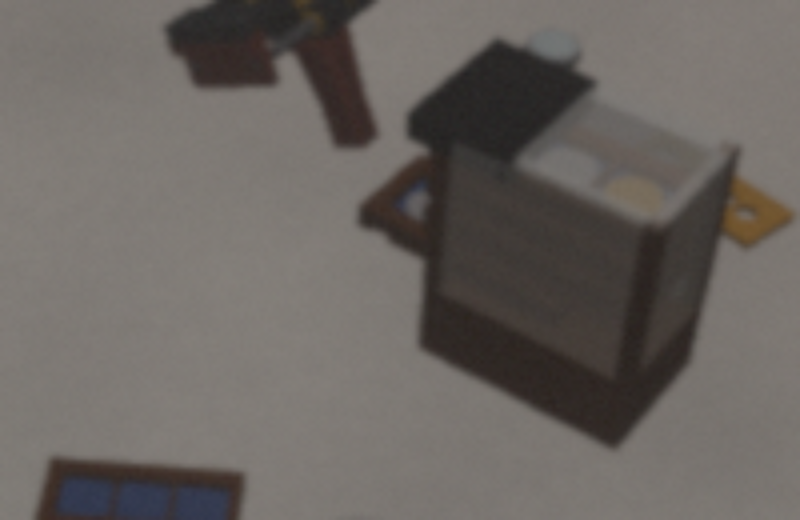

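The tray rests in the tier on the sill, its front about 59 mm proud (crop (362,215) to (440,250)), with the silver coin in view. Next I'll push it home with closed fingers, leaning 35°.

```bash
cat > push.py <<'E'
from rob import *
import cv2
q=quat(TY,LEAN,True); Rt=Ro.from_euler("z",-TY)
P=lambda fx,z=.065: loc(TW,TY,[fx-.0128,0,z])   # TCP with fingertip edge at tower x = fx
move_to(P(-.140,.11),q); move_l(P(-.140),.1); hold(.3)
f0=Rt.apply(state()["ft_force"])
for fx in np.r_[np.arange(-.135,-.0925,.005),np.arange(-.090,-.0785,.0007)]:
    move_l(P(fx),.05 if fx<-.091 else .015)
    s=state(); f=Rt.apply(s["ft_force"])-f0; e=Rt.apply(s["ee_pos"]-TW)+[.0128,0,0]
    print("%.1f t %.1f"%(fx*1e3,s["time"]),f.round(1),(e*1e3).round(1))
    if f[0]<-9: print("stop"); break
E
python3 push.py
```

```text
-135.0 t 25.1 [-0.6 -0.3 -0. ] [-134.9   -0.    65.1]
-130.0 t 25.3 [ 0.7 -0.1 -0.3] [-1.30e+02 -1.00e-01  6.49e+01]
-125.0 t 25.6 [ 0.7 -1.1  0.7] [-125.    -0.    64.9]
-120.0 t 25.8 [ 0.2 -0.1 -0.8] [-120.   -0.   65.]
-115.0 t 26.1 [-0.5 -0.5 -0.8] [-115.   -0.   65.]
-110.0 t 26.3 [ 0.7  0.1 -0.7] [-109.9   -0.    65.1]
-105.0 t 26.6 [-0.2  0.7 -0. ] [-105.   -0.   65.]
-100.0 t 26.8 [ 0.2 -0.   0.5] [-100.   -0.   65.]
-95.0 t 27.1 [ 0.4 -0.2  0.2] [-94.9  -0.   65. ]
-90.0 t 27.6 [ 0.4 -0.4 -0.9] [-90.   -0.   64.9]
-89.3 t 27.8 [-0.7 -0.5 -1.5] [-89.4  -0.   64.8]
-88.6 t 28.1 [-0.1 -0.8 -0.4] [-88.6  -0.   65. ]
-87.9 t 28.3 [-0.3 -0.1 -0.1] [-87.6   0.   65.4]
-87.2 t 28.6 [-1.4 -0.1  1. ] [-87.1   0.   65.2]
-86.5 t 28.8 [-1.7  0.7  1.3] [-86.4   0.1  65.2]
-85.8 t 29.1 [-1.  -0.1  1.5] [-85.7   0.   65.1]
-85.1 t 29.3 [-1.7 -0.2  0. ] [-85.1   0.   65. ]
-84.4 t 29.6 [-1.7  0.3  2. ] [-84.3   0.   65. ]
-83.7 t 29.8 [-4.7  0.1  2.9] [-83.8   0.   65. ]
-83.0 t 30.1 [-10.4  -0.7   5.5] [-83.5   0.   64.9]
stop
```

```bash
python3 - <<'E'
from rob import *
import cv2
q=quat(TY,LEAN,True)
move_l(loc(TW,TY,[-.155,0,.065]),.1,q); hold(.2); brief()
for n,(a,b,c,e) in dict(scene=(130,260,200,400)).items():
    d=get_image(n); np.savez(n+"4.npz",**d); cv2.imwrite(f"pics/{n}4.png",cv2.convertScaleAbs(cv2.resize(d["frame"][a:b,c:e],None,fx=4,fy=4,interpolation=cv2.INTER_CUBIC),alpha=1.8))
from meas import *
c=cloud(d); Rt=Ro.from_euler("z",-TY); p=Rt.apply(c.reshape(-1,3)-TW)*1e3; p=p[~np.isnan(p[:,0])]
for z0 in range(55,155,6):
    m=(p[:,2]>z0)&(p[:,2]<z0+6)&(p[:,0]>-130)&(p[:,0]<-60)&(abs(p[:,1])<46)
    print(z0,m.sum(),np.percentile(p[m,0],[2,10,50]).round(1) if m.sum() else "")
E
```

```text
t 31.01 ee [0.47   0.148  0.0649] F [-0.14 -0.67 -1.31] gap 0.0004 ff 0.0
55 6 [-84.1 -83.9 -80.8]
61 3 [-82.  -81.7 -80.4]
67 2 [-81.1 -80.2 -75.7]
73 3 [-81.6 -79.3 -67.8]
79 2 [-70.8 -70.1 -66.6]
85 5 [-85.9 -84.9 -83. ]
91 8 [-85.  -83.6 -77. ]
97 6 [-84.  -82.6 -68.4]
103 1 [-72.6 -72.6 -72.6]
109 2 [-81.9 -80.7 -74.8]
115 5 [-83.7 -83.1 -81.5]
121 5 [-83.7 -83.6 -82.8]
127 1 [-60.6 -60.6 -60.6]
133 6 [-84.4 -83.7 -80.5]
139 5 [-80.5 -76.8 -67. ]
145 3 [-70.1 -69.3 -65.5]
151 2 [-79.  -77.9 -72.2]
```

View pics/scene4.png

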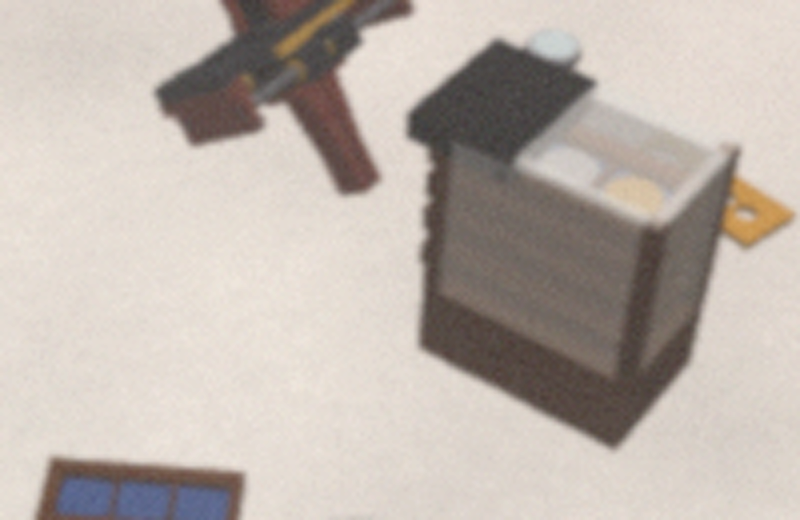

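The tray is now exactly as proud as the filled tiers' fronts (left edge about (424,245) in the crop). I'll check from the image edges whether it has dropped.

```bash
python3 - <<'E'
from rob import *
import cv2
d=dict(np.load("scene4.npz")); K,V=d["camera_matrix"],d["view"]
def proj(p):
    c=V[:3,:3]@p+V[:3,3]; return (K[0,2]+K[0,0]*c[0]/-c[2],K[1,2]-K[1,1]*c[1]/-c[2])
for y in(-.033,):
  for z in(.055,.058,.071,.074,.084,.100,.106,.122,.128,.150): print(z,np.round([proj(loc(TW,TY,[-.083,y,z])),proj(loc(TW,TY,[-.071,-.047,z]))],1).tolist())
S=8; im=cv2.resize(d["frame"][160:235,285:335],None,fx=S,fy=S,interpolation=cv2.INTER_CUBIC)
im=cv2.convertScaleAbs(im,alpha=3)
for z,col in((.055,(0,255,0)),(.071,(0,255,0)),(.058,(0,0,255)),(.074,(0,0,255)),(.084,(255,0,0)),(.150,(255,0,0))):
    u,v=proj(loc(TW,TY,[-.083,-.033,z])); cv2.line(im,(int((u-285+.5)*S)-60,int((v-160+.5)*S)),(int((u-285+.5)*S)-5,int((v-160+.5)*S)),col,1)
cv2.imwrite("pics/zoom4.png",im)
g=d["frame"].sum(2)
for c in (305,306,307): print(c,g[170:205,c].tolist())
E
```

```text
0.055 [[304.1, 195.7], [304.9, 200.8]]
0.058 [[304.1, 194.8], [305.0, 199.9]]
0.071 [[304.5, 190.8], [305.3, 195.9]]
0.074 [[304.5, 189.8], [305.4, 194.9]]
0.084 [[304.8, 186.7], [305.7, 191.8]]
0.1 [[305.2, 181.6], [306.1, 186.6]]
0.106 [[305.4, 179.6], [306.3, 184.7]]
0.122 [[305.8, 174.4], [306.7, 179.4]]
0.128 [[306.0, 172.3], [306.9, 177.4]]
0.15 [[306.6, 164.9], [307.5, 169.9]]
305 [346, 356, 353, 341, 340, 343, 330, 325, 327, 347, 340, 316, 284, 281, 286, 281, 289, 314, 332, 323, 280, 248, 231, 213, 211, 239, 278, 285, 283, 278, 275, 270, 273, 270, 271]
306 [310, 336, 325, 294, 274, 271, 257, 247, 269, 295, 295, 243, 195, 188, 186, 186, 201, 247, 268, 248, 202, 167, 152, 138, 137, 165, 189, 199, 185, 183, 186, 186, 174, 178, 175]
307 [247, 286, 266, 198, 171, 168, 160, 161, 185, 219, 218, 173, 151, 131, 132, 129, 133, 161, 174, 167, 138, 131, 114, 131, 125, 133, 144, 135, 130, 124, 125, 134, 130, 120, 124]
```

View pics/zoom4.png

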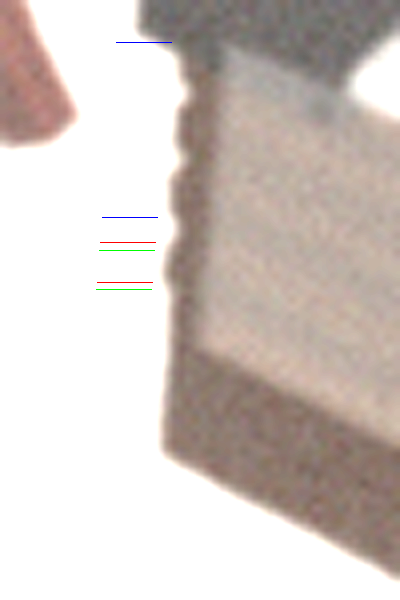

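Against the three fixed fronts, the dark band (row 193.5) and the gap (row 188.1) fit a dropped tray (63 mm mid-height). One light touch test will confirm it: the fingertip at z = 73 mm should pass over a dropped tray, but would touch one that hasn't dropped (top at 74).

```bash
python3 - <<'E'
from rob import *
q=quat(TY,LEAN,True); Rt=Ro.from_euler("z",-TY)
P=lambda fx,z=.0738: loc(TW,TY,[fx-.0128,0,z])
move_l(P(-.095),.1,q); hold(.3); F=lambda: Rt.apply(np.mean([(hold(.03),state()["ft_force"])[1] for _ in range(4)],0))
f0=F()
for fx in np.arange(-.088,-.0785,.001):
    move_l(P(fx),.02); f=F()-f0; print("%.0f"%(fx*1e3),f.round(1))
    if f[0]<-3: print("contact"); break
move_l(P(-.14),.1); move_l(P(-.15,.12),.15); hold(.3); brief()
E
```

```text
-88 [ 0.1 -0.  -0.4]
-87 [-0.  -0.1 -0.6]
-86 [-0.1 -0.1 -0.1]
-85 [0.2 0.1 0.1]
-84 [ 0. -0. -0.]
-83 [ 0.3 -0.4  0.1]
-82 [-0.1 -0.2 -0.4]
-81 [-0.2  0.   0. ]
-80 [-4.6  0.3  1.3]
contact
t 37.34 ee [0.4617 0.1472 0.1187] F [-0.31 -0.55  0.16] gap -0.0 ff 0.0
```

```bash
python3 -c "
from bench import *
print(job_done())"
```

```text
the job is handed in; nothing more can be done
None
```

The job is handed in but no verdict came back: the tray is in the empty tier against the back stop, a touch test and image check show it dropped over the sill, and I did not re-check the coins once it was inside.

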